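# Set the dosing dial and start the filler

### The job

Set the fill volume on the dosing console: with a fingertip in its notch, gently push the dial round until its white index mark lines up with the one long line of the scale, then press the start button down and let it go. Leave the dial on the line, and leave the stoppers, glassware, bowl and spoon as they stand.

Things in the scene. Friction and masses are not known exactly. Their poses are not given: they have to be found in the camera images.
- dial: dial that turns about a vertical axis, without end stops, on a grey console (240 x 420 x 50 mm tall) on the table. A flat black disc 128 mm across, 4 mm thick, carries a grey raised round block, 110 mm across, its top 30 mm above the origin, with a finger notch. It stays where it is left. Origin: on the axis, at the disc's underside; z up; x points to the index mark, the notch's middle is at -x.
- notch (a point): middle of the floor of the dial's finger notch, 42 mm from the turning axis, opposite the index mark. The notch is a wedge cut out of the raised block from its centre to its rim, 26 mm deep, about 95 degrees wide (61 mm across at this point). A fingertip in it can push either face to turn the dial either way, with about 3 N; the dial does not coast.
- index_mark (a point): the dial's index mark: one white line, 4 mm wide, on the dial, opposite the finger notch, running across the block's top, down its side and out to the disc's rim. This point is at the line's outer end, 65 mm from the turning axis. It turns with the dial.
- scale_plate: fixed white round plate under the dial, 190 mm across, 4 mm thick, with 21 black scale lines around the dial, 15 degrees apart: 20 short ones (9 mm long, 2 mm wide) and one long one (28 mm long, 4 mm wide). Origin: at the underside, on the dial's turning axis; z up; x points along the long line.
- target_line (a point): inner end of the one long scale line, beside the dial's rim, 65 mm from the turning axis: when index mark and long line are lined up, this point and the index mark coincide seen from above.
- start_button (a joint): travel of the start button in m: 0 released, 0.006 fully down. It springs back; fully down takes 5 N.
- start_button_top (a point): centre of the top of the start button: plain steel push button, 34 mm across, in a black housing on the other end of the console, 226 mm from the dial's axis; pressed straight down.
- stopper_a: tapered cork stopper, 32 mm across its head, 33 mm tall, standing on the console between dial and button, on the far side. Origin: centre of its underside; not part of the work.
- stopper_b: the same kind of cork stopper, standing on the console between dial and button, on the robot's side. Origin: centre of its underside; not part of the work.
- tumbler: clear drinking glass, 68 mm across, 90 mm tall, on the table beside the dial end of the console. Origin: centre of its underside; not part of the work.
- olive_jar: green jar with steel lid, 80 mm across, 110 mm tall, on the table beyond the console. Origin: centre of its underside; not part of the work.
- bowl: plastic bowl, 120 mm across, 50 mm tall, on the table beyond the console. Origin: centre of its underside; not part of the work.
- small_bottle: amber bottle with black cap, 56 mm across, 150 mm tall, on the table beyond the console. Origin: centre of its underside; not part of the work.
- spoon: steel spoon lying on the table beside the button end of the console. Origin: centre of its underside; not part of the work.

How it is judged:
By the outcome, as a careful person would: the job done as asked, in the order asked, and still so for the second after the job is handed in, with the robot touching nothing.
It also fails if it takes over 61 s, if anything falls off the work surface, if the arm or the gripper's body presses on something with over 40 N, if the wrist force passes 120 N, or if a joint passes its speed limit or range.

### The arm

A 7-joint arm with a two-finger parallel gripper is mounted at the origin on the work surface. World frame = base frame: x ahead of the robot, y to its left, z up, the work surface at z = 0. Lengths are in m, angles in rad, forces in N, time in s.
With the tool pointing down it reaches from about 0.4 to 0.85 m from the base axis. Payload 10.4 kg.
Tool frame: the origin (TCP) lies between the finger pads; the fingertips stand 19 mm ahead of it and the grasp point (between the pads) is the TCP (manip.tip_reach is the z of the fingertips in the tool frame, in m); z points along the fingers, y is the direction in which the jaws open and shut (so a half turn about z gives the same grasp; the last joint's range is limited). The gripper opens to 85 mm and grips with 20 to 120 N. Pads are 22 mm wide; open, the fingers measure 114 mm over their backs; the gripper's body (76 mm by 85 mm) begins 54 mm behind the grasp point. The pads swing forward as they close: fully open they stand 13 mm farther back than shut.
Start: joints at [1.093, 0.332, -0.065, 1.46, 0.022, 1.35, -0.088], TCP at [0.275, -0.561, 0.25] pointing down, gripper open.
Joint ranges: [-2.6, 2.6], [-0.5, 2.12], [-1.47, 1.34], [0.16, 2.42], [-1.27, 4.41], [0.06, 2.06], [-2.6, 2.6]. Speed limits (rad/s): [2.22, 2.22, 2.79, 2.79, 3.14, 3.14, 3.14].

### API

Orientations are given as a unit quaternion [x, y, z, w].
In Python, from workcell import sensors, cams, manip gives the robot as it stands.
- The arm moves only by the shell command python3 -m jog 'ROWS' [FORCE]. ROWS is JSON, a list of rows, each a list of 3 entries, a list of its own where there are three numbers: the shift along the world's x, y, z in m, then the turn, a rotation vector about the world's x, y, z in rad, then the opening in per cent of the stroke, from 0 (shut) to 100 (fully open). In form: [[[dx, dy, dz], [wx, wy, wz], grip], ...]. A call has 1 to 5 rows; each row shifts and turns the pose as measured when the row begins; what a row does not reach is not made up. A row lasts 1/8 s, in which the tool goes at most 62.5 mm and 10.7 degrees, less where a joint would pass 70% of its speed; a pose out of reach is approached as far as the arm can. A call with a gripper value outside its range is refused whole. The fingers move at their own pace and stop on an object; FORCE is the grip in N (left out, the last holds). Time passes only in rows, so rows that do not move let the fingers close. It gives the time, the measured TCP pose, the force and the opening at its end, in the units of the state.
- sensors.get_obs(): the state, without advancing time (a new reading comes with each control period).
- cams.camera(name): name is "scene" or "top"; returns (picture, depth): 384x512x3 uint8, red, green, blue; 384x512 float32, m along the optical axis (not along the pixel's ray), 0 where there is no reading.
- cams.camera_model(name): a dict with "intrinsics" (3x3 intrinsics, pixels), "view" (4x4, takes a point from world to camera coordinates). Camera axes: x right, y down, z forward; pixel columns grow to the right and rows downward; lengths in m; the calibration is good to about 2 mm. A picture is of the moment at which its call begins. camera_model takes no time and is no camera call.
- manip.hand_in(): hands the job in, once; it reports no verdict.
The state is a dict: "clock": time; "joint_pos": joint angles; "joint_velocities": joint speeds; "tau": joint torques, N m; "position": TCP position; "ee_rot": TCP orientation; "ft_force": force on the tool from outside, world axes, zero at the start; "torque": the same for the moment, N m; "grip_width": opening from 0.0 (shut) to 1.0 (fully open).
Only numpy, scipy, OpenCV 4.12 (cv2) and the standard library are available. Lean on these libraries where they do the work, as an engineer would, in place of code of your own. Each camera call takes 0.05 s, during which the arm holds its last target.

## Working session

There is one attempt and no reset: what is moved stays moved. The work goes in short steps, Python scripts to look and compute and a shell command to move; the robot and the scene stay as the last step left them, time stands still between calls to the robot, and variables do not carry over. Pictures are saved under pics/ and viewed, and the job is handed in when it is done.

```bash
mkdir -p pics; ls; python3 - <<'E'
from workcell import sensors,cams,manip
import cv2,numpy as np
print(sensors.get_obs(),manip.tip_reach)
for n in("scene","top"):
    p,d=cams.camera(n);cv2.imwrite(f"pics/{n}0.png",p[:,:,::-1]);np.savez(f"pics/{n}0.npz",p=p,d=d)
    m=cams.camera_model(n);print(n,m)
E
```

```text
pics
{'clock': 0.0, 'joint_pos': array([ 1.09341711,  0.3328702 , -0.06467673,  1.46094227,  0.02163021,
        1.34990104, -0.0885088 ]), 'joint_velocities': array([-1.13112331e-03,  5.10868352e-04, -3.56211028e-04,  9.38580492e-05,
        3.18669734e-04,  6.19893178e-04,  2.66456896e-04]), 'tau': array([-1.22843798e-03, -6.25450373e+01,  4.78203397e-02, -3.91599870e+01,
        1.59832399e-02,  1.01440237e-02,  1.64033651e-06]), 'position': array([ 0.27436218, -0.56117296,  0.24951645]), 'ee_rot': array([ 9.74258296e-01,  2.25433505e-01, -2.10530881e-04, -6.80567599e-04]), 'ft_force': array([0.1157257 , 0.47536385, 0.47278277]), 'torque': array([-0.01862017, -0.06907673,  0.02870588]), 'grip_width': 0.9997785308282748} 0.019
scene {'intrinsics': array([[482.25413633,   0.        , 256.31210168],
       [  0.        , 482.25413633, 198.46966957],
       [  0.        ,   0.        ,   1.        ]]), 'view': array([[-1.41870094e-01,  9.89885283e-01,  5.87312268e-05,
         6.77053388e-02],
       [ 6.07992602e-01,  8.71841580e-02, -7.89141254e-01,
        -3.07169792e-01],
       [-7.81164434e-01, -1.11919836e-01, -6.14211753e-01,
         1.54554811e+00],
       [ 0.00000000e+00,  0.00000000e+00,  0.00000000e+00,
         1.00000000e+00]])}
top {'intrinsics': array([[353.7988591 ,   0.        , 253.50777582],
       [  0.        , 353.7988591 , 186.77196806],
       [  0.        ,   0.        ,   1.        ]]), 'view': array([[ 0.02118654, -0.9997727 , -0.00238401, -0.00124601],
       [-0.9816774 , -0.0203513 , -0.18946055,  0.61816662],
       [ 0.18936897,  0.00635434, -0.98188544,  0.91499095],
       [ 0.        ,  0.        ,  0.        ,  1.        ]])}
```

View pics/scene0.png

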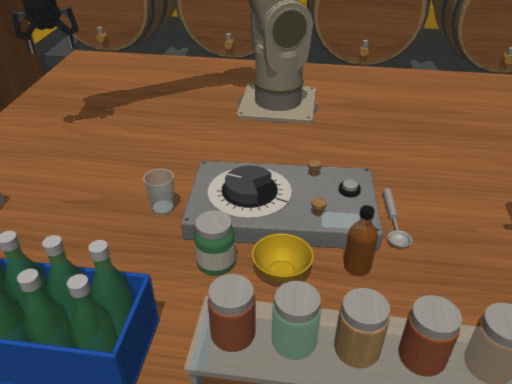

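View pics/top0.png

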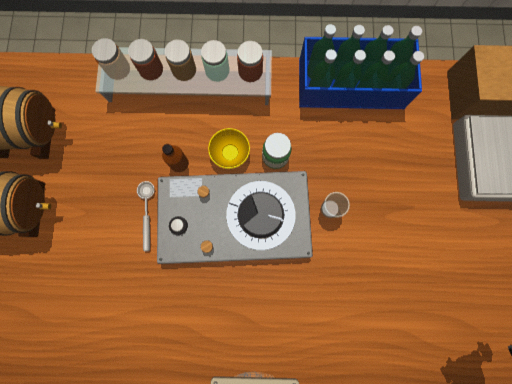

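The top picture shows the dial at about (261,215) with its index at (282,219) and the button at (178,226). Next I'll rectify it for exact angles.

```bash
cat > h.py <<'E'
from workcell import sensors,cams,manip
import cv2,numpy as np
def proj(n,P):
    m=cams.camera_model(n);P=np.asarray(P,float).reshape(-1,3)
    c=P@m["view"][:3,:3].T+m["view"][:3,3];q=c@m["intrinsics"].T;return q[:,:2]/q[:,2:]
def ray(n,uv,z):
    m=cams.camera_model(n);R=m["view"][:3,:3];t=m["view"][:3,3]
    d=R.T@np.linalg.inv(m["intrinsics"])@np.array([uv[0],uv[1],1.]);o=-R.T@t
    return o+d*(z-o[2])/d[2]
def ortho(n,p,cx,cy,z,half,S):
    # image: col -> +x right, row -> -y
    w=np.array([[cx-half,cy+half,z],[cx+half,cy+half,z],[cx+half,cy-half,z],[cx-half,cy-half,z]])
    s=proj(n,w).astype(np.float32);d=np.array([[0,0],[S,0],[S,S],[0,S]],np.float32)
    return cv2.warpPerspective(p,cv2.getPerspectiveTransform(s,d),(S,S),flags=cv2.INTER_CUBIC)
def world(n,d):
    m=cams.camera_model(n);K=m["intrinsics"];v,u=np.mgrid[:384,:512]
    c=np.stack([(u-K[0,2])/K[0,0]*d,(v-K[1,2])/K[1,1]*d,d],-1)
    return (c-m["view"][:3,3])@m["view"][:3,:3]
E
python3 - <<'E'
from h import *
f=np.load("pics/top0.npz");p,d=f["p"],f["d"]
W=world("top",d)
for uv in [(261,215),(178,226),(204,190),(207,246),(270,222),(248,210),(165,255),(290,182),(258,187),(234,200)]: print(uv,W[uv[1],uv[0]].round(4))
# white plate by colour+height
wh=(p.min(2)>190)&(abs(W[...,2]-.054)<.006);v,u=np.nonzero(wh);X=W[v,u]
print(len(X),X[:,:2].min(0),X[:,:2].max(0))
sel=abs(W[...,2]-.085)<.012
print("dialtop",W[sel].mean(0),W[sel].min(0),W[sel].max(0),sel.sum())
E
```

```text
(261, 215) [ 0.5379 -0.0099  0.0828]
(178, 226) [0.5052 0.2103 0.0716]
(204, 190) [0.6019 0.1441 0.0829]
(207, 246) [0.4541 0.1293 0.0822]
(270, 222) [ 0.5201 -0.034   0.0803]
(248, 210) [0.5536 0.0253 0.0579]
(165, 255) [0.4286 0.2451 0.0501]
(290, 182) [ 0.6353 -0.0895  0.0508]
(258, 187) [ 0.6187 -0.0007  0.0537]
(234, 200) [0.5813 0.0647 0.0515]
2164 [ 0.44955769 -0.10065329] [0.63894799 0.24465219]
dialtop [ 0.79914202 -0.11008266  0.08116131] [ 0.44105426 -0.70818598  0.07301225] [1.03863649 0.69825144 0.09697867] 10991
```

```bash
python3 - <<'E'
from h import *
f=np.load("pics/top0.npz");p=f["p"]
g=f["p"]
a=ortho("top",g,.54,-.01,.054,.12,600)
wh=((a.min(2)>150)*255).astype(np.uint8);wh=cv2.morphologyEx(wh,cv2.MORPH_CLOSE,np.ones((9,9)))
cs,_=cv2.findContours(wh,cv2.RETR_EXTERNAL,cv2.CHAIN_APPROX_NONE);c=max(cs,key=cv2.contourArea)
e=cv2.fitEllipse(cv2.convexHull(c));print("ell",e)
s=.24/600
cx=.42+e[0][0]*s;cy=.11-e[0][1]*s;print("centre",cx,cy,e[1][0]*s,e[1][1]*s)
cv2.imwrite("pics/o1.png",a[:,:,::-1])
# button
b=ortho("top",g,.50,.21,.0716,.04,400);cv2.imwrite("pics/ob.png",b[:,:,::-1])
f=np.load("pics/scene0.npz")["p"]
a=ortho("scene",f,.54,-.01,.054,.12,600);cv2.imwrite("pics/o2.png",a[:,:,::-1])
E
```

```text
ell ((300.0566101074219, 269.0621337890625), (481.5483703613281, 557.4176025390625), 165.5443115234375)
centre 0.5400226440429687 0.002375146484375007 0.19261934814453124 0.22296704101562498
```

View pics/o1.png

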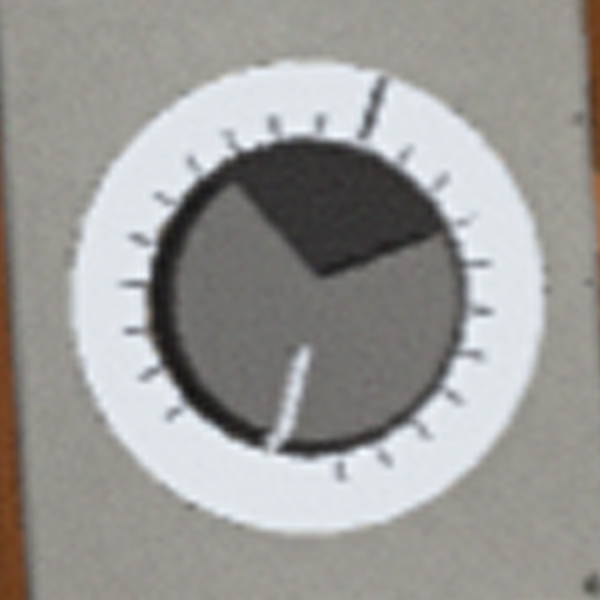

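View pics/o2.png

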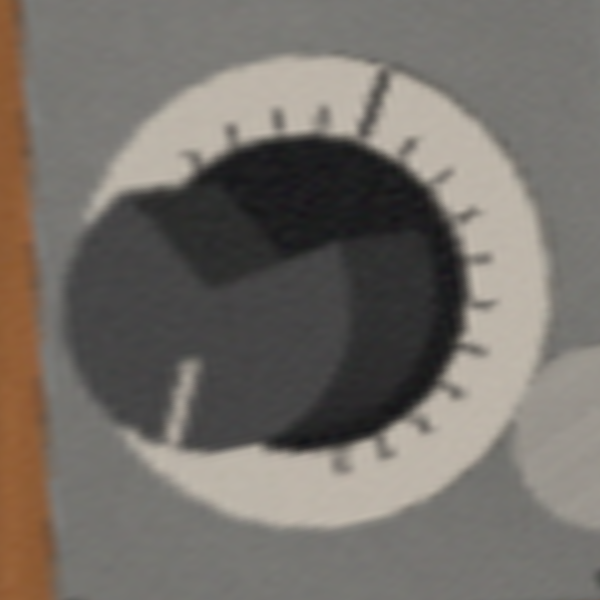

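View pics/ob.png

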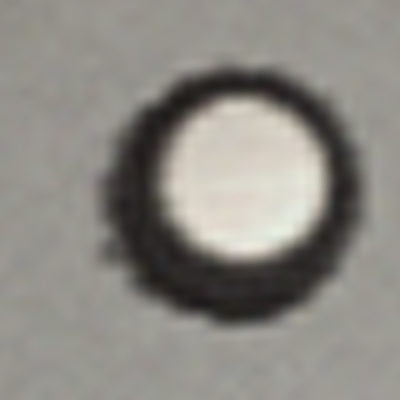

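```bash
cat >> h.py <<'E'
from scipy.ndimage import map_coordinates
from scipy.optimize import least_squares
def samp(n,p,P):
    uv=proj(n,P.reshape(-1,3));g=p.astype(float).mean(2) if p.ndim==3 else p
    return map_coordinates(g,[uv[:,1],uv[:,0]],order=1).reshape(P.shape[:-1])
def ring(C,r,th,z):
    R,T=np.meshgrid(r,th);return np.stack([C[0]+R*np.cos(T),C[1]+R*np.sin(T),0*R+z],-1)
def plate(n,p,C,z=.054):
    r=np.arange(.082,.110,.0005);th=np.radians(np.arange(0,360,2))
    for k in range(3):
        s=samp(n,p,ring(C,r,th,z));gr=s[:,6:]-s[:,:-6];i=gr.argmin(1);ok=gr.min(1)<-15
        rr=r[i]+.0015
        X=np.c_[C[0]+rr*np.cos(th),C[1]+rr*np.sin(th)][ok]
        f=least_squares(lambda q:np.hypot(X[:,0]-q[0],X[:,1]-q[1])-q[2],[*C,.095],loss="soft_l1",f_scale=.001).x
        C=f[:2]
    return f,ok.sum()
def prof(n,p,C,z,r,a0,a1,step=.5):
    a=np.arange(a0,a1,step);return a,samp(n,p,ring(C,np.asarray(r),np.radians(a),z)).mean(1)
def peak(a,s,w=8):
    i=s.argmax();m=abs(a-a[i])<w;y=np.clip(s[m]-np.median(s)-.25*(s[i]-np.median(s)),0,None);return (a[m]*y).sum()/y.sum(),s[i]-np.median(s)
def fitcircle_lines(n,p,C,L0):
    # long line points per radius -> xy
    out=[]
    for r in np.arange(.075,.091,.002):
        a,s=prof(n,p,C,.054,[r],L0-15,L0+15,.25);out.append((r,peak(a,-s,6)[0]))
    return np.array(out)
E
python3 - <<'E'
from h import *
for n in("top","scene"):
    p=np.load(f"pics/{n}0.npz")["p"]
    f,k=plate(n,p,np.array([.543,-.0085]));print(n,f,k);C=f[:2]
    L=fitcircle_lines(n,p,C,70);print(" long",L[:,1].round(2))
    for z,r in((.084,np.arange(.028,.052,.002)),(.058,np.arange(.058,.064,.001))):
        for rr in r[::2] :
            a,s=prof(n,p,C,z,[rr],-150,-60,.25);print("  idx",z,round(rr,3),*np.round(peak(a,s),2))
E
```

```text
top [ 0.54311651 -0.00881368  0.09422021] 179
 long [70.84 71.06 71.07 70.98 71.   71.23 71.26 71.12]
  idx 0.084 0.028 -104.11 86.05
  idx 0.084 0.032 -104.52 96.3
  idx 0.084 0.036 -103.92 95.74
  idx 0.084 0.04 -103.85 93.91
  idx 0.084 0.044 -103.92 96.0
  idx 0.084 0.048 -103.87 92.37
  idx 0.058 0.058 -103.27 122.63
  idx 0.058 0.06 -103.76 135.75
  idx 0.058 0.062 -104.22 108.88
scene [ 0.54422069 -0.00649226  0.09441649] 150
 long [71.21 71.43 71.28 71.32 71.51 71.34 71.03 71.21]
  idx 0.084 0.028 -106.07 85.93
  idx 0.084 0.032 -105.25 74.14
  idx 0.084 0.036 -106.34 78.27
  idx 0.084 0.04 -105.14 82.61
  idx 0.084 0.044 -105.28 66.27
  idx 0.084 0.048 -105.23 89.15
  idx 0.058 0.058 -140.14 76.21
  idx 0.058 0.06 -139.22 71.18
  idx 0.058 0.062 -138.42 68.74
```

```bash
python3 -m jog '[[[0.025,0.055,0],[0,0,0],0],[[0.025,0.055,0],[0,0,0],0],[[0.025,0.055,0],[0,0,0],0],[[0.025,0.055,0],[0,0,0],0],[[0.025,0.055,0],[0,0,0],0]]' 30; python3 -m jog '[[[0.025,0.055,0],[0,0,0],0],[[0.025,0.055,0],[0,0,0],0],[[0.025,0.055,0],[0,0,0],0],[[0.025,0.055,0],[0,0,0],0],[[0.025,0.055,0],[0,0,0],0]]'
```

```text
clock: 0.72
position: [0.398, -0.281, 0.2468]
ee_rot: [0.975, 0.221, -0.002, -0.002]
ft_force: [1.3, -0.5, 0.4]
grip_width: -0.001
clock: 1.35
position: [0.5247, 0.0033, 0.2465]
ee_rot: [0.975, 0.221, -0.002, -0.001]
ft_force: [1.3, -1.2, -0.4]
grip_width: -0.001
```

```bash
python3 -m jog '[[[0.029,0.03,0],[0,0,0],0],[[0,0,-0.04],[0,0,0],0],[[0,0,-0.04],[0,0,0],0],[[0,0,-0.02],[0,0,0],0],[[0,0,0],[0,0,0],0]]'; python3 - <<'E'
from h import *
for n in("top","scene"):
    p,d=cams.camera(n);cv2.imwrite(f"pics/{n}1.png",cv2.resize(p[130:290,130:400,::-1],None,fx=2.5,fy=2.5))
E
```

```text
clock: 1.98
position: [0.5542, 0.0413, 0.1425]
ee_rot: [0.974, 0.225, -0.002, -0.003]
ft_force: [-0.1, -0.4, 0.4]
grip_width: -0.0
```

View pics/scene1.png

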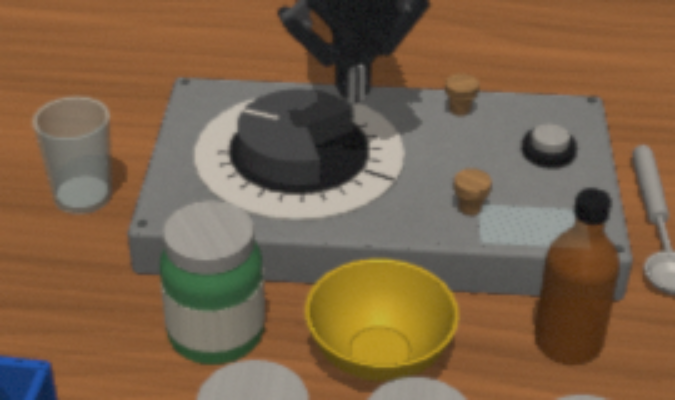

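View pics/top1.png

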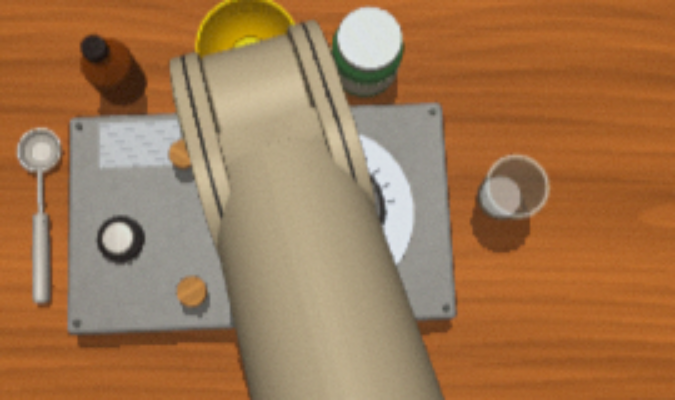

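The scene view shows the tip at about (358,100) in the crop, above the notch opening and a little outside it. I'll go in by 8 mm and lower.

```bash
python3 -m jog '[[[0,-0.008,0],[0,0,0],0],[[0,0,-0.02],[0,0,0],0],[[0,0,-0.02],[0,0,0],0],[[0,0,-0.012],[0,0,0],0],[[0,0,0],[0,0,0],0]]'; python3 - <<'E'
from h import *
print(sensors.get_obs()["position"],sensors.get_obs()["ft_force"])
for n in("scene",):
    p,d=cams.camera(n);cv2.imwrite(f"pics/{n}2.png",cv2.resize(p[130:290,130:400,::-1],None,fx=2.5,fy=2.5))
E
```

```text
clock: 2.7
position: [0.5565, 0.0318, 0.0919]
ee_rot: [0.975, 0.224, 0.001, -0.001]
ft_force: [0.4, 0.5, 0.4]
grip_width: 0.002
[0.55649886 0.03176122 0.09186813] [0.41402697 0.49945829 0.39519066]
```

View pics/scene2.png

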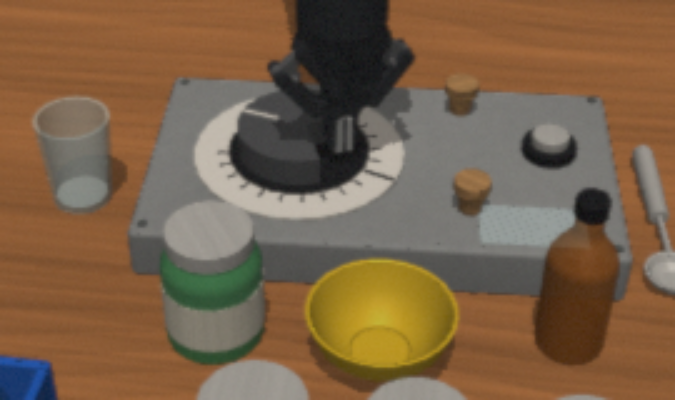

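```bash
cat > pl.py <<'E'
from h import *
import sys
C=np.array([.5435,-.0077]);o=sensors.get_obs();v=o["position"][:2]-C
step=float(sys.argv[1]);r=.042
a=np.degrees(np.arctan2(v[1],v[0]));print("ang",a.round(1),"r",np.hypot(*v).round(4),"z",o["position"][2].round(4),"F",o["ft_force"].round(1))
prev=v
for k in range(1,6):
    t=np.radians(a+step*k);q=r*np.array([np.cos(t),np.sin(t)]);print((q-prev).round(4));prev=q
E
python3 -m jog '[[[0,0,-0.005],[0,0,0],0],[[0,0,-0.001],[0,0,0],0]]';python3 pl.py 6
```

```text
clock: 3.0
position: [0.5575, 0.0319, 0.0871]
ee_rot: [0.975, 0.224, 0.002, -0.001]
ft_force: [-0.3, 0.3, -0.5]
grip_width: -0.004
ang 70.5 r 0.042 z 0.0871 F [-0.3  0.3 -0.5]
[-0.0042  0.0012]
[-0.0043  0.0008]
[-0.0044  0.0003]
[-0.0044 -0.0001]
[-0.0044 -0.0006]
```

```bash
python3 -m jog '[[[-0.0042,0.0012,0],[0,0,0],0],[[-0.0043,0.0008,0],[0,0,0],0],[[-0.0044,0.0003,0],[0,0,0],0],[[-0.0044,-0.0001,0],[0,0,0],0],[[-0.0044,-0.0006,0],[0,0,0],0]]';python3 pl.py 6
```

```text
clock: 3.62
position: [0.5347, 0.0339, 0.0878]
ee_rot: [0.974, 0.224, 0.003, -0.001]
ft_force: [-0.8, 0.1, -0.5]
grip_width: -0.001
ang 102.0 r 0.0426 z 0.0878 F [-0.8  0.1 -0.5]
[-0.0041 -0.0017]
[-0.0041 -0.0016]
[-0.0039 -0.002 ]
[-0.0037 -0.0024]
[-0.0034 -0.0028]
```

```bash
python3 -m jog '[[[-0.0041,-0.0017,0],[0,0,0],0],[[-0.0041,-0.0016,0],[0,0,0],0],[[-0.0039,-0.002,0],[0,0,0],0],[[-0.0037,-0.0024,-0.001],[0,0,0],0],[[-0.0034,-0.0028,0],[0,0,0],0]]';python3 pl.py 6
```

```text
clock: 4.25
position: [0.5176, 0.0243, 0.0887]
ee_rot: [0.974, 0.225, 0.007, -0.001]
ft_force: [5.4, 3.8, -1.2]
grip_width: -0.002
ang 129.0 r 0.0412 z 0.0887 F [ 5.4  3.8 -1.2]
[-0.0038 -0.0023]
[-0.0029 -0.0033]
[-0.0026 -0.0036]
[-0.0022 -0.0038]
[-0.0018 -0.004 ]
```

```bash
python3 -m jog '[[[-0.0038,-0.0023,-0.001],[0,0,0],0],[[-0.0029,-0.0033,-0.001],[0,0,0],0],[[-0.0026,-0.0036,-0.001],[0,0,0],0],[[-0.0022,-0.0038,0],[0,0,0],0],[[-0.0018,-0.004,0],[0,0,0],0]]';python3 pl.py 6;python3 - <<'E'
from h import *
for n in("scene",):
    p,d=cams.camera(n);cv2.imwrite(f"pics/{n}3.png",cv2.resize(p[130:290,130:400,::-1],None,fx=2.5,fy=2.5))
E
```

```text
clock: 4.88
position: [0.5058, 0.0109, 0.0879]
ee_rot: [0.974, 0.227, 0.011, -0.003]
ft_force: [2.8, 4.9, -0.8]
grip_width: -0.001
ang 153.8 r 0.042 z 0.0879 F [ 2.8  4.9 -0.8]
[-0.0017 -0.0041]
[-0.0013 -0.0042]
[-0.0009 -0.0043]
[-0.0004 -0.0044]
[ 0.0001 -0.0044]
```

View pics/scene3.png

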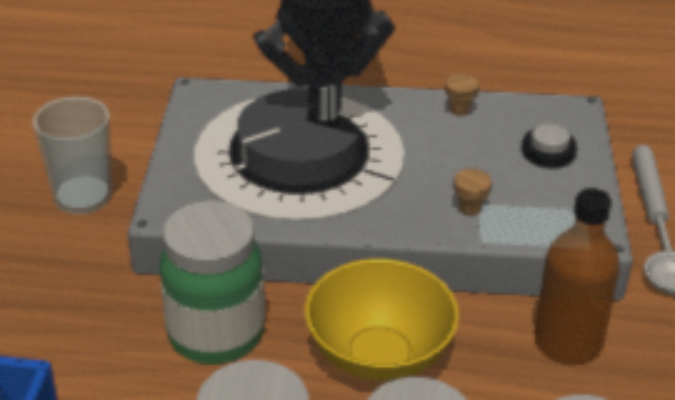

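The dial is turning: the index mark is now at (262,135) in the crop. I'll continue.

```bash
python3 -m jog '[[[-0.0017,-0.0041,-0.001],[0,0,0],0],[[-0.0013,-0.0042,0],[0,0,0],0],[[-0.0009,-0.0043,0],[0,0,0],0],[[-0.0004,-0.0044,0],[0,0,0],0],[[0.0001,-0.0044,0],[0,0,0],0]]';python3 pl.py 6
```

```text
clock: 5.55
position: [0.5002, -0.0104, 0.0866]
ee_rot: [0.974, 0.227, 0.01, -0.004]
ft_force: [0.3, 6.0, 0.3]
grip_width: -0.001
ang -176.4 r 0.0434 z 0.0866 F [0.3 6.  0.3]
[ 0.0019 -0.0043]
[ 0.001  -0.0043]
[ 0.0014 -0.0042]
[ 0.0018 -0.004 ]
[ 0.0022 -0.0038]
```

```bash
python3 -m jog '[[[0.0019,-0.0043,0],[0,0,0],0],[[0.001,-0.0043,0],[0,0,0],0],[[0.0014,-0.0042,0],[0,0,0],0],[[0.0018,-0.004,0],[0,0,0],0],[[0.0022,-0.0038,0],[0,0,0],0]]';python3 pl.py 6
```

```text
clock: 6.18
position: [0.5056, -0.0317, 0.0851]
ee_rot: [0.974, 0.228, 0.007, -0.005]
ft_force: [-2.7, 4.2, -0.3]
grip_width: -0.003
ang -147.6 r 0.0449 z 0.0851 F [-2.7  4.2 -0.3]
[ 0.005 -0.002]
[ 0.0029 -0.0033]
[ 0.0032 -0.003 ]
[ 0.0035 -0.0026]
[ 0.0038 -0.0022]
```

```bash
python3 -m jog '[[[0.004,-0.0025,0.001],[0,0,0],0],[[0.0035,-0.003,0],[0,0,0],0],[[0.0034,-0.003,0],[0,0,0],0],[[0.0036,-0.0026,0],[0,0,0],0],[[0.0038,-0.0022,0],[0,0,0],0]]';python3 pl.py 6; python3 - <<'E'
from h import *
for n in("scene","top"):
    p,d=cams.camera(n);cv2.imwrite(f"pics/{n}4.png",cv2.resize(p[130:290,130:400,::-1],None,fx=2.5,fy=2.5))
E
```

```text
clock: 6.8
position: [0.5236, -0.047, 0.0852]
ee_rot: [0.974, 0.227, 0.005, -0.005]
ft_force: [-3.0, 2.5, -0.6]
grip_width: 0.004
ang -116.8 r 0.0441 z 0.0852 F [-3.   2.5 -0.6]
[0.005  0.0001]
[ 0.0042 -0.0013]
[ 0.0043 -0.0009]
[ 0.0044 -0.0004]
[0.0044 0.    ]
```

View pics/scene4.png

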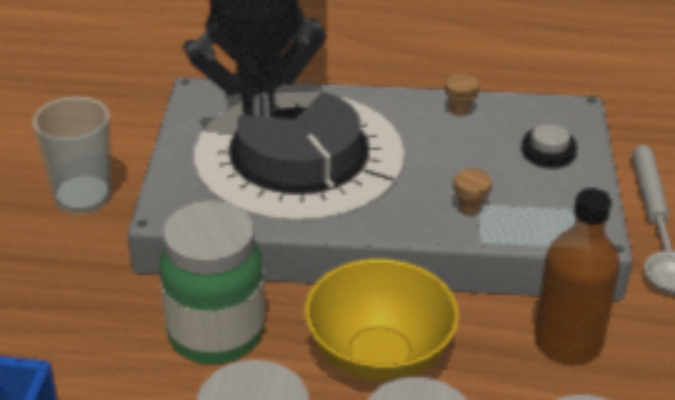

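View pics/top4.png

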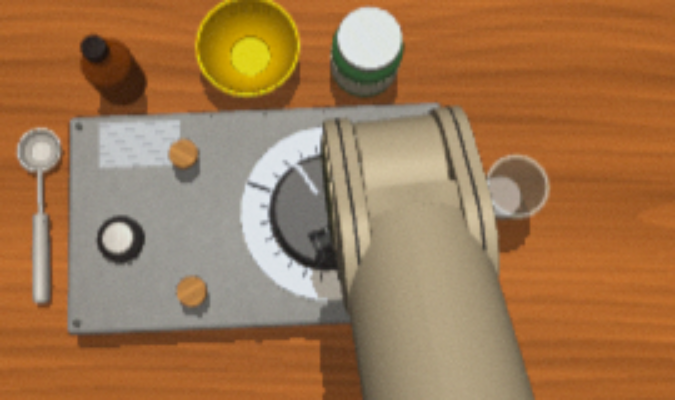

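Both cameras see the index mark, at (328,183) in the scene crop and (300,170) in the top crop. It's roughly 35° short of the long line, so I'll measure it.

```bash
cat > m.py <<'E'
from h import *
import sys
CC={"top":np.array([.5431,-.0088]),"scene":np.array([.5442,-.0065])}
lo,hi=float(sys.argv[1]),float(sys.argv[2])
for n in("top","scene"):
    p,d=cams.camera(n);C=CC[n]
    if len(sys.argv)>3: cv2.imwrite(f"pics/{n}_{sys.argv[3]}.png",cv2.resize(p[130:290,130:400,::-1],None,fx=2.5,fy=2.5)); np.savez(f"pics/{n}_{sys.argv[3]}.npz",p=p)
    L=fitcircle_lines(n,p,C,71)
    print(n,"long",np.median(L[:,1]).round(2))
    for z,rs in((.084,(.034,.038,.042,.046,.050)),(.058,(.059,.0605,.062))):
        print("  ",z,[tuple(np.round(peak(*prof(n,p,C,z,[r],lo,hi,.25)),1)) for r in rs])
E
python3 m.py 15 65
```

```text
top long 71.03
   0.084 [(np.float64(35.7), np.float64(78.3)), (np.float64(36.8), np.float64(92.7)), (np.float64(35.5), np.float64(88.6)), (np.float64(36.0), np.float64(85.4)), (np.float64(36.1), np.float64(103.4))]
   0.058 [(np.float64(34.6), np.float64(115.2)), (np.float64(35.4), np.float64(114.6)), (np.float64(35.9), np.float64(79.2))]
scene long 71.29
   0.084 [(np.float64(37.4), np.float64(89.8)), (np.float64(37.2), np.float64(89.1)), (np.float64(36.8), np.float64(97.1)), (np.float64(36.6), np.float64(95.5)), (np.float64(36.6), np.float64(92.9))]
   0.058 [(np.float64(36.2), np.float64(118.0)), (np.float64(36.3), np.float64(112.8)), (np.float64(36.2), np.float64(77.9))]
```

```bash
python3 -m jog '[[[0.0046,-0.001,0],[0,0,0],0],[[0.0042,-0.001,0],[0,0,0],0],[[0.0043,-0.0007,0],[0,0,0],0],[[0.0044,-0.0002,0],[0,0,0],0],[[0,0,0],[0,0,0],0]]';python3 m.py 40 66; python3 pl.py 3
```

```text
clock: 7.62
position: [0.5421, -0.0505, 0.0852]
ee_rot: [0.974, 0.227, 0.005, -0.005]
ft_force: [-0.8, 0.2, -1.1]
grip_width: 0.004
top long 71.07
   0.084 [(np.float64(58.2), np.float64(80.9)), (np.float64(59.2), np.float64(68.0)), (np.float64(59.2), np.float64(84.7)), (np.float64(58.9), np.float64(94.7)), (np.float64(58.8), np.float64(95.1))]
   0.058 [(np.float64(58.2), np.float64(117.1)), (np.float64(58.7), np.float64(117.1)), (np.float64(59.2), np.float64(97.7))]
scene long 71.29
   0.084 [(np.float64(60.5), np.float64(57.0)), (np.float64(60.8), np.float64(71.0)), (np.float64(60.2), np.float64(76.9)), (np.float64(60.0), np.float64(66.3)), (np.float64(60.4), np.float64(75.1))]
   0.058 [(np.float64(59.6), np.float64(96.9)), (np.float64(59.4), np.float64(100.8)), (np.float64(59.2), np.float64(105.4))]
ang -91.9 r 0.0429 z 0.0853 F [-1.  -1.1 -0.1]
[0.0022 0.0009]
[0.0022 0.0001]
[0.0022 0.0002]
[0.0022 0.0003]
[0.0022 0.0004]
```

```bash
python3 -m jog '[[[0.0022,0,0],[0,0,0],0],[[0.0022,0.0001,0],[0,0,0],0],[[0.0022,0.0003,0],[0,0,0],0],[[0,0,0],[0,0,0],0]]';python3 m.py 50 85 5; python3 pl.py 3
```

```text
clock: 8.22
position: [0.5485, -0.0504, 0.0853]
ee_rot: [0.974, 0.227, 0.005, -0.004]
ft_force: [-2.8, 0.3, 0.2]
grip_width: -0.001
top long 71.06
   0.084 [(np.float64(67.4), np.float64(94.1)), (np.float64(68.1), np.float64(89.4)), (np.float64(68.1), np.float64(86.7)), (np.float64(67.7), np.float64(88.1)), (np.float64(67.1), np.float64(79.6))]
   0.058 [(np.float64(67.3), np.float64(102.7)), (np.float64(67.6), np.float64(113.1)), (np.float64(67.4), np.float64(87.9))]
scene long 71.29
   0.084 [(np.float64(69.5), np.float64(53.8)), (np.float64(68.9), np.float64(74.9)), (np.float64(68.7), np.float64(66.5)), (np.float64(69.0), np.float64(82.7)), (np.float64(68.5), np.float64(79.5))]
   0.058 [(np.float64(68.4), np.float64(108.4)), (np.float64(68.1), np.float64(89.8)), (np.float64(67.8), np.float64(66.1))]
ang -83.3 r 0.043 z 0.0854 F [-2.2 -1.3 -1.1]
[0.0021 0.0013]
[0.0022 0.0004]
[0.0021 0.0005]
[0.0021 0.0007]
[0.0021 0.0008]
```

```bash
python3 -m jog '[[[0.0012,0.0002,0],[0,0,0],0],[[0.0011,0.0002,0],[0,0,0],0],[[0,0,0],[0,0,0],0]]';python3 m.py 55 85 6; python3 pl.py 3
```

```text
clock: 8.7
position: [0.5507, -0.0501, 0.0853]
ee_rot: [0.974, 0.227, 0.004, -0.004]
ft_force: [-2.9, -0.2, 0.4]
grip_width: 0.0
top long 71.04
   0.084 [(np.float64(70.7), np.float64(67.5)), (np.float64(70.7), np.float64(93.3)), (np.float64(71.1), np.float64(78.3)), (np.float64(71.1), np.float64(102.7)), (np.float64(71.1), np.float64(93.2))]
   0.058 [(np.float64(70.7), np.float64(123.7)), (np.float64(70.8), np.float64(132.9)), (np.float64(70.6), np.float64(113.0))]
scene long 71.26
   0.084 [(np.float64(72.2), np.float64(64.0)), (np.float64(72.3), np.float64(51.8)), (np.float64(72.2), np.float64(70.8)), (np.float64(72.0), np.float64(56.4)), (np.float64(71.9), np.float64(79.1))]
   0.058 [(np.float64(71.3), np.float64(98.5)), (np.float64(71.1), np.float64(97.7)), (np.float64(71.2), np.float64(77.2))]
ang -80.4 r 0.043 z 0.0853 F [-2.7 -0.8 -0.2]
[0.002  0.0014]
[0.0021 0.0005]
[0.0021 0.0006]
[0.0021 0.0008]
[0.002  0.0009]
```

```bash
python3 - <<'E'
from h import *
ims=[]
for n,C in(("top",(.5431,-.0088)),("scene",(.5442,-.0065))):
    p=np.load(f"pics/{n}_6.npz")["p"]
    ims.append(ortho(n,p,C[0]+.02,C[1]+.06,.057,.05,390))
cv2.imwrite("pics/c6.png",np.hstack(ims)[:,:,::-1])
E
```

```text
(no output)
```

View pics/c6.png

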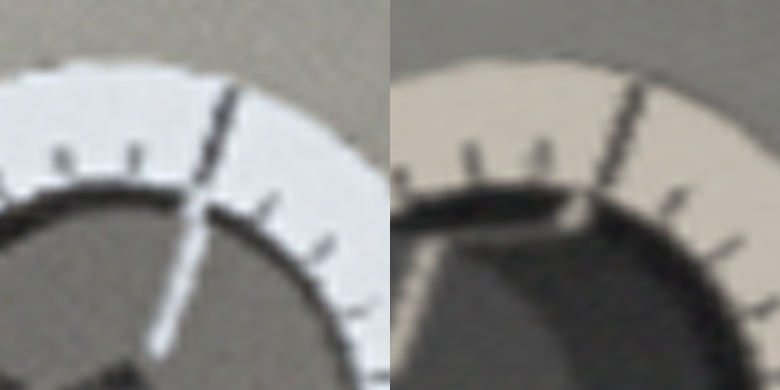

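The index mark is in line within about 0.3° in both cameras: top 70.75 against 71.04, scene 71.2 against 71.26. Now I'll back off the face and lift out.

```bash
python3 -m jog '[[[-0.005,-0.001,0],[0,0,0],0],[[-0.003,-0.002,0],[0,0,0],0],[[0,0,0.02],[0,0,0],0],[[0,0,0.04],[0,0,0],0],[[0,0,0.04],[0,0,0],0]]'; python3 -m jog '[[[0,0.06,0.03],[0,0,0],0],[[0,0.06,0.01],[0,0,0],0],[[0,0.06,0],[0,0,0],0],[[0,0.06,0],[0,0,0],0],[[0,0,0],[0,0,0],0]]';python3 m.py 55 85 7; python3 - <<'E'
from h import *
p=np.load("pics/top0.npz")["p"]
for n in("top","scene"):
    p=np.load(f"pics/{n}0.npz")["p"]
    b=ortho(n,p,.50,.21,.072,.04,400);m=((b.min(2)>(150 if n=="top" else 120))*255).astype(np.uint8)
    cs,_=cv2.findContours(m,0,1);c=max(cs,key=cv2.contourArea);e=cv2.fitEllipse(c);print(n,.46+e[0][0]*.0002,.25-e[0][1]*.0002,np.array(e[1])*.0002)
C=np.array([.5435,-.0077])
E
```

```text
clock: 9.43
position: [0.5424, -0.0531, 0.1893]
ee_rot: [0.974, 0.227, 0.005, -0.005]
ft_force: [-0.1, -0.4, -0.4]
grip_width: 0.001
clock: 10.05
position: [0.544, 0.189, 0.2413]
ee_rot: [0.974, 0.225, 0.014, -0.004]
ft_force: [-0.0, -0.8, -0.6]
grip_width: 0.002
top long 71.04
   0.084 [(np.float64(70.8), np.float64(68.8)), (np.float64(70.7), np.float64(91.6)), (np.float64(71.1), np.float64(77.0)), (np.float64(71.1), np.float64(101.3)), (np.float64(71.1), np.float64(90.7))]
   0.058 [(np.float64(70.8), np.float64(121.3)), (np.float64(70.8), np.float64(129.9)), (np.float64(70.6), np.float64(111.6))]
scene long 71.26
   0.084 [(np.float64(72.2), np.float64(64.7)), (np.float64(72.3), np.float64(51.1)), (np.float64(72.1), np.float64(70.9)), (np.float64(72.0), np.float64(58.7)), (np.float64(71.9), np.float64(81.2))]
   0.058 [(np.float64(71.3), np.float64(98.5)), (np.float64(71.2), np.float64(96.9)), (np.float64(71.3), np.float64(75.3))]
top 0.5089206481933594 0.21396925048828125 [0.0304818  0.03100405]
scene 0.51125634765625 0.21648468627929687 [0.03051886 0.03353464]
```

View pics/top_7.png

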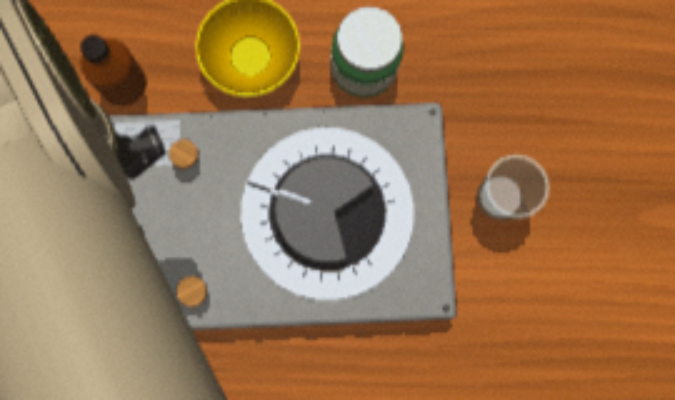

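View pics/scene_7.png

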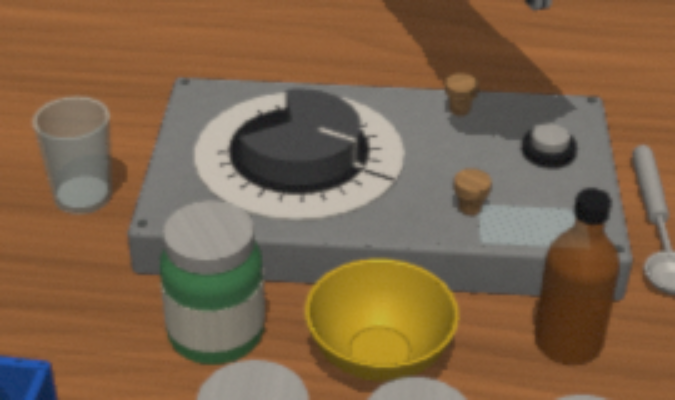

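The dial stayed put after release, with the index running straight into the long line at (262,190) in the top crop. Now to the button at about (0.510, 0.215).

```bash
python3 -m jog '[[[-0.034,0.022,0],[0,0,0],0],[[0,0,0],[0,0,0],0]]'; python3 - <<'E'
from h import *
from scipy.spatial.transform import Rotation as R
o=sensors.get_obs();q=R.from_quat(o["ee_rot"]);z=q.apply([0,0,1]);print(o["position"],z,"turn",np.cross(z,[0,0,-1]))
t=o["position"]+.019*z;print("tip",t, "need",np.array([.510,.215])-t[:2])
f=np.load("pics/top0.npz");W=world("top",f["d"]);print(W[223:229,175:181,2].round(4))
E
```

```text
clock: 10.4
position: [0.5118, 0.2032, 0.2421]
ee_rot: [0.975, 0.22, 0.014, -0.002]
ft_force: [0.1, 1.0, -0.4]
grip_width: -0.001
[0.51183356 0.20323155 0.24206776] [ 0.02664866  0.01025714 -0.99959224] turn [-0.01025714  0.02664866  0.        ]
tip [0.51233989 0.20342644 0.22307551] need [-0.00233989  0.01157356]
[[0.0693 0.0674 0.0707 0.0703 0.0725 0.0705]
 [0.0724 0.0697 0.0712 0.0735 0.0723 0.0717]
 [0.0698 0.0727 0.0726 0.0709 0.0728 0.0731]
 [0.075  0.0685 0.0712 0.0716 0.0722 0.0741]
 [0.0743 0.0697 0.0737 0.072  0.0714 0.0735]
 [0.071  0.0702 0.0725 0.0727 0.0726 0.0695]]
```

```bash
python3 -m jog '[[[-0.002,0.012,-0.02],[-0.01,0.0266,0],0],[[0,0,-0.04],[0,0,0],0],[[0,0,-0.04],[0,0,0],0],[[0,0,-0.03],[0,0,0],0],[[0,0,0],[0,0,0],0]]'; python3 - <<'E'
from h import *
from scipy.spatial.transform import Rotation as R
o=sensors.get_obs();q=R.from_quat(o["ee_rot"]);z=q.apply([0,0,1]);t=o["position"]+.019*z;print("tip",t, "need",np.array([.510,.215])-t[:2],"turn",np.cross(z,[0,0,-1]))
p,d=cams.camera("scene");cv2.imwrite("pics/s8.png",cv2.resize(p[130:290,230:430,::-1],None,fx=3,fy=3))
E
```

```text
clock: 11.02
position: [0.5151, 0.2055, 0.112]
ee_rot: [0.977, 0.213, 0.002, 0.002]
ft_force: [-0.5, -0.2, -0.7]
grip_width: 0.001
tip [0.51520797 0.20545002 0.09302139] need [-0.00520797  0.00954998] turn [0.00361064 0.00560219 0.        ]
```

View pics/s8.png

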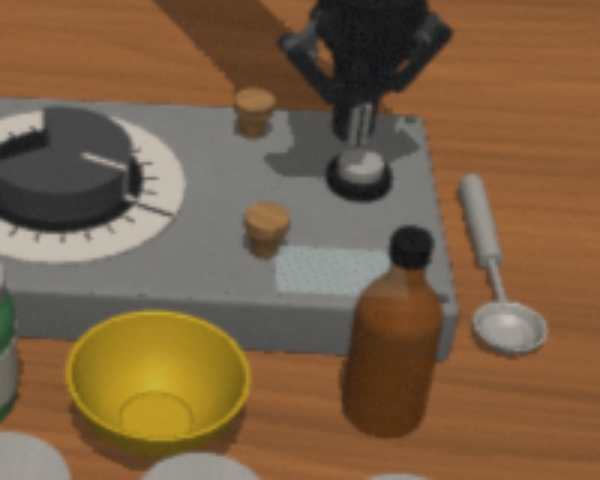

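```bash
python3 -m jog '[[[-0.005,0.010,0],[0,0,0],0],[[0,0,-0.008],[0,0,0],0],[[0,0,0],[0,0,0],0]]'
```

```text
clock: 11.45
position: [0.5128, 0.2168, 0.1089]
ee_rot: [0.977, 0.212, 0.006, 0.002]
ft_force: [1.0, -0.3, -0.3]
grip_width: 0.004
```

```bash
python3 -m jog '[[[-0.003,-0.001,-0.008],[0,0,0],0],[[0,0,-0.006],[0,0,0],0],[[0,0,0],[0,0,0],0]]'; python3 -m jog '[[[0,0,-0.004],[0,0,0],0],[[0,0,-0.002],[0,0,0],0]]'
```

```text
clock: 11.82
position: [0.5097, 0.2156, 0.0942]
ee_rot: [0.977, 0.212, 0.006, 0.002]
ft_force: [0.1, -1.3, 0.9]
grip_width: -0.003
clock: 12.08
position: [0.51, 0.2158, 0.0882]
ee_rot: [0.977, 0.212, 0.007, 0.002]
ft_force: [-0.9, -0.5, 2.8]
grip_width: -0.001
```

```bash
python3 -m jog '[[[0,0,-0.003],[0,0,0],0],[[0,0,-0.001],[0,0,0],0]]'; python3 -m jog '[[[0,0,-0.002],[0,0,0],0],[[0,0,-0.001],[0,0,0],0]]'
```

```text
clock: 12.32
position: [0.5101, 0.2159, 0.0849]
ee_rot: [0.977, 0.212, 0.007, 0.002]
ft_force: [-5.7, -3.2, 16.9]
grip_width: -0.001
clock: 12.58
position: [0.5101, 0.2159, 0.085]
ee_rot: [0.977, 0.212, 0.007, 0.004]
ft_force: [-6.2, -2.9, 15.3]
grip_width: -0.0
```

The button bottomed at the expected height: 6 mm below contact, with a hard stop at about 16 N. Now release.

```bash
python3 -m jog '[[[0,0,0.01],[0,0,0],0],[[0,0,0.02],[0,0,0],0],[[0,0,0.04],[0,0,0],0],[[0,0,0.04],[0,0,0],0],[[0,0,0.03],[0,0,0],0]]'; python3 -m jog '[[[-0.04,0.02,0.03],[0,0,0],0],[[-0.04,0.02,0],[0,0,0],0],[[0,0,0],[0,0,0],0],[[0,0,0],[0,0,0],0]]';python3 m.py 55 85 9; python3 - <<'E'
from h import *
b=np.hstack([ortho(n,np.load(f"pics/scene{s}.npz")["p"],.51,.215,.072,.05,350) for n,s in(("scene","0"),("scene","_9"))])
cv2.imwrite("pics/b9.png",b[:,:,::-1])
E
```

```text
clock: 13.2
position: [0.5087, 0.2156, 0.23]
ee_rot: [0.977, 0.212, 0.006, 0.003]
ft_force: [0.1, 0.8, -0.4]
grip_width: 0.001
clock: 13.7
position: [0.4278, 0.2573, 0.267]
ee_rot: [0.977, 0.212, 0.01, 0.003]
ft_force: [-0.3, -0.3, -0.1]
grip_width: 0.004
top long 71.06
   0.084 [(np.float64(70.8), np.float64(71.1)), (np.float64(70.7), np.float64(95.3)), (np.float64(71.1), np.float64(80.5)), (np.float64(71.1), np.float64(102.7)), (np.float64(71.1), np.float64(96.7))]
   0.058 [(np.float64(70.7), np.float64(129.0)), (np.float64(70.8), np.float64(138.7)), (np.float64(70.6), np.float64(114.7))]
scene long 71.29
   0.084 [(np.float64(72.2), np.float64(63.9)), (np.float64(72.3), np.float64(49.6)), (np.float64(72.2), np.float64(70.1)), (np.float64(72.0), np.float64(57.7)), (np.float64(71.9), np.float64(79.2))]
   0.058 [(np.float64(71.4), np.float64(95.1)), (np.float64(71.2), np.float64(95.4)), (np.float64(71.3), np.float64(75.2))]
```

View pics/b9.png

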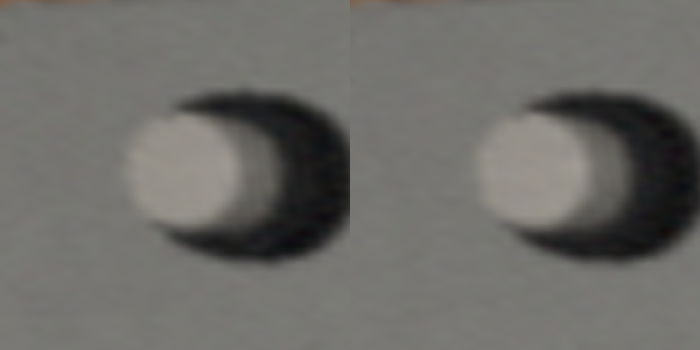

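View pics/scene_9.png

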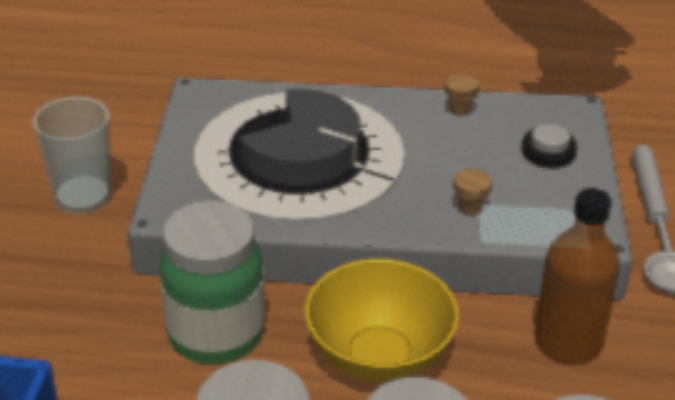

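The button at (550,145) is back up and identical to the first picture. The dial is on the line at (375,173), everything else is where it was, and the arm is clear.

```bash
python3 -c "from workcell import manip; print(manip.hand_in())"
```

```text
the job is handed in; nothing more can be done
None
```

The dial is set on the long line and the start button was pressed and released. I handed the job in at about 14 s, with the arm clear and touching nothing.

- **Dial:** I put the closed fingertips in the notch and pushed the dial about 175° counter-clockwise, with about 3–7 N at the readings taken along the way. I then backed off and lifted out; the dial did not move on release.
- **Alignment at the end:** On the disc, the top camera put the index at 70.7° and the line at 71.06°. The scene camera put the index at 71.3° and the line at 71.29°.
- **Disagreement:** On the block's top face, the scene camera read about 0.8° past the line. I put this down to a small calibration offset at that height, because the top camera read 71.0° there, and the two cameras differed by a similar amount the opposite way when the mark was on the opposite side.
- **Button:** I pressed it straight down through about 6 mm to its hard stop. The force there was about 17 N vertical, more than the 5 N it needs. On release it sprang back and looks the same as in the first picture.
- **Other objects:** The stoppers, tumbler, jar, bowl, bottle and spoon look unmoved in the last scene picture. I judged this by eye and did not measure their positions.

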